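Clamp the touchstone with the thumbwheel

ROBOT

A 7-joint arm with a two-finger parallel gripper is mounted at the origin on a cart in front of the work surface, level with it; the furniture and walls round the work are solid. World frame = base frame: x ahead of the robot, y to its left, z up, the work surface at z = 0. Lengths are in m, angles in degrees, forces in N, time in s.
With the tool pointing down it reaches from about 0.35 to 0.775 m from the base axis. Payload 3.1 kg.
Tool frame: the origin (TCP) lies on the centre line of the jaws, within the pads' length; the fingertips stand 17 mm ahead of it and the grasp point (between the pads) lies 2 mm behind it (robot.tip_reach is the distance from the TCP to the fingertips, in m); z points along the fingers, y is the direction in which the jaws open and shut (so a half turn about z gives the same grasp; the last joint's range is limited). The gripper opens to 85 mm and grips with 20 to 120 N. Pads are 22 mm wide; open, the fingers measure 114 mm over their backs; the gripper's body (76 mm by 85 mm) begins 54 mm behind the grasp point. The pads swing forward as they close: fully open they stand 13 mm farther back than shut.
Start: joints at [65.048, 17.813, 0.802, 86.603, -0.252, 75.585, -1.558], TCP at [0.211, -0.508, 0.248] pointing down, gripper open.
Joint ranges: [-154.91, 154.91], [-16.99, 109.72], [-72.82, 74.43], [7.12, 147.25], [-82.49, 262.49], [11.32, 116.49], [-174.64, 174.64]. Speed limits (degrees/s): [159.86, 159.86, 180, 180, 180, 180, 180].

INTERFACE

Orientations are given as [roll, pitch, yaw] about the fixed x, y, z axes, in that order (R = Rz(yaw) Ry(pitch) Rx(roll)).
In Python, from station import robot, fingers, vision, workorder, recognise gives the robot as it stands. Calls block until the motion is done:
- robot.move_to(position, orientation): joint-space move of the TCP to a pose.
- robot.line_to(position, orientation=None, velocity=0.15, f_stop=None): straight line of the TCP; orientation=None keeps the orientation; velocity is the mean speed in m/s. With f_stop (N) it stops when the force on the tool has changed by that much, and returns True; else False.
- robot.move_j(angles): joint-space move.
- fingers.gripper_to(opening, force=None): opening from 0.0 (shut) to 1.0 (fully open); force is the grip in N (None keeps the last); returns when the fingers have stopped.
- robot.pause(seconds).
- robot.inverse_kinematics(position, orientation): joint angles nearest the present ones, or None.
- vision.grab_frame(name): name is "scene" or "top" or "wrist"; returns the picture (384x512x3 uint8, red, green, blue); there is no depth.
- vision.calibration(name): a dict with "mtx" (3x3 intrinsics, pixels), "extrinsics" (4x4, takes a point from world to camera coordinates); the wrist camera has in their place "T_tool_cam" (4x4, takes a point from camera to tool coordinates, whose origin is the TCP and whose axes are the flange's). Camera axes: x right, y up, looking along -z (the intrinsics and any distortion apply to the point x, -y, -z); pixel columns grow to the right and rows downward; lengths in m; the calibration is good to about 2 mm. A picture is of the moment at which its call begins: read the wrist's pose just before it. calibration takes no time and is no camera call.
A pose or a line that the arm cannot do raises robot.PlanningError and nothing moves.
- workorder.close_job(): hands the job in, once; it reports no verdict.
Trained networks look in the newest picture that a camera, given by its name, has taken for a name from the list of things; names that differ only in an ending like _2 or _b are one class to them, and where a whole thing is asked for, a point or a joint stands for the part that bears it (a point fixed in the world has none). Each returns a list of dicts, best first, with "p" (0 to 1); they miss things now and then, are a little off and sometimes report something else, mostly with a low value. They report only what shows in the picture. A call takes as long as a camera call. They do not tell look-alikes from the thing itself.
- recognise(label, camera): "rect" ([centre column, centre row, width, height] in pixels, round what is visible of it).
Readings, each from a call of its own:
- robot.current_time_s(): time.
- robot.current_joint_positions(): joint angles.
- robot.current_dq(): joint speeds.
- robot.current_joint_torque(): joint torques, N m.
- robot.current_tool_pos(): TCP position.
- robot.current_eef_rot(): TCP orientation.
- robot.current_contact_force(): force on the tool from outside, world axes, zero at the start.
- robot.current_torque(): the same for the moment, N m.
- robot.current_finger_gap(): opening from 0.0 (shut) to 1.0 (fully open).
Only numpy, scipy, OpenCV 4.12 (cv2) and the standard library are available. Lean on these libraries where they do the work, as an engineer would, in place of code of your own. Each camera call takes 0.05 s, during which the arm holds its last target. There are 200 camera calls.

TASK

Lay the black touchstone flat on the bed of the stone holder, lengthwise between the two jaws, and let go of it. Then close the jaw by rolling the small ribbed thumbwheel towards the stone with one fingertip, in several light strokes, until the stone is held and the sprung pad is pushed about half way into the moving jaw, not all the way. Press nowhere hard on the holder, and leave the other things on the bench where they are.

Things in the scene. Friction and masses are not known exactly. Their poses are not given: they have to be found in the camera images.
- stone_center (a point): centre of the touchstone, a loose flat black stone block, 40 (its x) x 64 (its y) x 11 mm (its z, up), lying flat on the bench at the start; grasp it across its 40 mm width
- bed (a point): nominal middle of the stone's place on the bed's top face, 24 mm over the bench; axes as the holder. Bed 26 mm wide (x), sides open. Stone's 64 mm length goes along y. Fixed jaw's face: 40 mm to -y. Pad's face: 40 mm to +y, jaw fully open; up to 5 mm nearer at the start. Jaws' tops 20 mm above this point. The jaw pushes the stone along the bed. True height: up to 4 mm more or less, as wheel_top
- wheel_top (a point): nominal top of the thumbwheel's rim, 58 mm over the bench, 6 mm proud of the flat top of its housing (44 x 60 mm) in its middle; axes as the holder. The whole deck with the true rim is up to 4 mm higher or lower, different each time, not measured: feel for it. Dark ribbed wheel, 44 mm diameter, 14 mm wide, axle along x, mostly sunk in the housing
- wheel (a joint): turn of the thumbwheel in rad: 0 jaw fully open (0 to 1.2 at the start), stop at 6.0. Rubbing its top towards -y (to the stone) raises it and closes the jaw 4 mm per rad (0.18 mm per mm of rim); it stays where left. Drag at the rim is 2.5 N, about 3.3 N when clamping: press it with about 6 to 9 N; a lighter finger slips
- pad (a joint): how far the sprung rubber-faced pad on the moving jaw is pushed into it, in m: 0 out, 0.008 fully in (1 N per mm); about 0.004 when the stone is rightly held. The moving jaw is an aluminium block 44 x 18 mm between the stone's place and the wheel housing; pushed directly it hardly moves
- acid_bottle: bystander: brown dropper bottle, 30 mm across, 82 mm high, origin under its middle
- loupe: bystander: small opened folding loupe, 28 x 60 x 19 mm, origin under its middle
- tag_bundle: bystander: bundle of card tags, 31 x 61 x 10 mm, origin under its middle
- brass_weight: bystander: brass check weight, 22 mm across, 32 mm high, origin under its middle
- holder: foot frame of the stone holder, fixed; origin under its middle at bench height. x runs across; y from the fixed jaw (-y end) to the thumbwheel housing (+y end); z up. On it a deck (dark plate 70 x 210 mm, aluminium jaws and housing) rides on soft, levelled mounts: from a preload of about 1 to 2 N the deck gives down 5 N/mm for 2 mm, then a hard stop. Pressing over 15 N harms it
Things that resemble listed ones, but are neither listed nor needed, are in the scene too. Of the things that look like the part that bears stone_center, the smallest one is meant.

How it is judged (in metres and radians):
On the way, in this order (a step that is already met when the one before it is completed fails the run):
1. the touchstone lies flat on the bed between the jaws, let go and not yet clamped (z of stone_center in the frame of bed between -0.001 and 0.0115 m and x of stone_center in the frame of bed between -0.009 and 0.009 m and y of stone_center in the frame of bed between -0.012 and 0.012 m and contact force between the fingers and touchstone below 0.1 N and value of joint pad below 0.001 m), for 0.2 s.
2. the stone is clamped: the pad is pushed 2 to 6.5 mm into the jaw (value of joint pad between 0.002 and 0.0065 m), for 0.2 s.
At the end, for the whole second after the job is handed in: The touchstone lies flat on the bed (tilt under 0.1 rad, centre from 1 mm below to 11.5 mm above the nominal bed point), within 9 mm of its middle line and 0.15 rad of its direction, at rest, clamped with the sprung pad pushed 2 to 6.5 mm into the moving jaw (all of step 2 and z of stone_center in the frame of bed between -0.001 and 0.0115 m and x of stone_center in the frame of bed between -0.009 and 0.009 m and angle between the y axis of stone_center and the y axis of bed, either way round below 0.15 rad and angle between stone_center's own z axis and vertical below 0.1 rad and linear speed of touchstone below 0.01 m/s).
It fails at once if the holder, its wheel or its jaws are pressed with more than 15 N (contact force between the fingers and holder above 15 N).
It fails at once if a bystander (dropper bottle, loupe, tags or brass weight) is moved by 3 cm (distance of any of acid_bottle, loupe, tag_bundle, brass_weight from where it was at the start of the episode above 0.03 m).
It also fails if it takes over 67 s, if anything falls off the work surface, if the arm or the gripper's body presses on something with over 40 N, if the wrist force passes 120 N, or if a joint passes its speed limit or range.

## Working session

There is one attempt and no reset: what is moved stays moved. The work goes in short steps, each a Python script; the robot and the scene stay as the last script left them, time stands still between calls to the robot, and variables do not carry over. Pictures are saved under pics/ and viewed, about 8 in all and at most 12, crops included, and the job is handed in when it is done.

```bash
ls; mkdir -p pics; cat > h.py <<'E'
import numpy as np, cv2
from station import robot, fingers, vision, workorder, recognise
from scipy.spatial.transform import Rotation as R
def pix2world(name,uv,z):
    c=vision.calibration(name); K=np.array(c["mtx"]); T=np.array(c["extrinsics"])
    return ray(K,np.linalg.inv(T),uv,z)
def ray(K,Ti,uv,z):
    d=np.linalg.inv(K)@[uv[0],uv[1],1]; d=Ti[:3,:3]@[d[0],-d[1],-d[2]]; o=Ti[:3,3]
    return o+d*(z-o[2])/d[2]
def world2pix(name,p):
    c=vision.calibration(name); q=np.array(c["extrinsics"])@[*p,1]
    v=np.array(c["mtx"])@[q[0],-q[1],-q[2]]; return v[:2]/v[2]
def wristTi():
    T=np.eye(4);T[:3,:3]=R.from_euler('xyz',robot.current_eef_rot(),degrees=True).as_matrix();T[:3,3]=robot.current_tool_pos()
    return T@np.array(vision.calibration("wrist")["T_tool_cam"])
def save(n,im,s=1.5):
    cv2.imwrite(f"pics/{n}.png",cv2.resize(im[:,:,::-1],None,fx=s,fy=s))
E
python3 - <<'E'
from h import *
for n in("top","scene"):
    im=vision.grab_frame(n); save(n,im); print(vision.calibration(n))
    for l in["stone_center","wheel","holder","acid_bottle","loupe","tag_bundle","brass_weight","pad"]:
        r=recognise(l,n)
        for d in r[:4]:
            print(n,l,round(d["p"],2),np.round(d["rect"],0),np.round(pix2world(n,d["rect"][:2],0.01),3))
print(robot.current_eef_rot(),robot.current_time_s(),vision.calibration("wrist"))
E
```

```text
pics
{'mtx': array([[427.5436735 ,   0.        , 252.90992621],
       [  0.        , 427.5436735 , 190.82449993],
       [  0.        ,   0.        ,   1.        ]]), 'extrinsics': array([[-2.94346249e-02, -9.99566437e-01, -7.35437301e-04,
         1.86505337e-02],
       [ 9.86450130e-01, -2.91671701e-02,  1.61447879e-01,
        -5.45581634e-01],
       [-1.61399332e-01,  4.02668554e-03,  9.86880966e-01,
        -1.31734342e+00],
       [ 0.00000000e+00,  0.00000000e+00,  0.00000000e+00,
         1.00000000e+00]])}
top stone_center 0.87 [354. 165.  22.  22.] [ 0.628 -0.334  0.01 ]
top stone_center 0.8 [339. 200.  21.  19.] [ 0.514 -0.277  0.01 ]
top stone_center 0.63 [302. 222.  30.  26.] [ 0.446 -0.152  0.01 ]
top stone_center 0.45 [161. 185.  18.  16.] [0.579 0.302 0.01 ]
top wheel 0.55 [212. 208.  13.   5.] [0.498 0.135 0.01 ]
top holder 0.76 [233. 207.  64.  34.] [0.502 0.068 0.01 ]
top acid_bottle 0.62 [255. 156.  10.  11.] [ 0.668 -0.008  0.01 ]
top loupe 0.63 [176. 230.  20.  12.] [0.432 0.254 0.01 ]
top tag_bundle 0.71 [161. 184.  15.  14.] [0.582 0.301 0.01 ]
top brass_we
[... 991 characters left out ...]
e brass_weight 0.51 [197. 291.  14.  16.] [0.512 0.32  0.01 ]
scene brass_weight 0.38 [262. 229.  69.  72.] [0.513 0.079 0.01 ]
[ 1.79996971e+02 -4.96768389e-04  2.25668671e+01] 0.9 {'mtx': array([[307.52993865,   0.        , 259.04152349],
       [  0.        , 307.52993865, 188.58634698],
       [  0.        ,   0.        ,   1.        ]]), 'T_tool_cam': array([[-1.03906888e-03,  9.51511906e-01,  3.07610163e-01,
         7.86792581e-02],
       [ 9.99999458e-01,  1.00801570e-03,  2.59839841e-04,
         2.99335447e-06],
       [-6.28351698e-05,  3.07610266e-01, -9.51512438e-01,
        -1.24905685e-01],
       [ 0.00000000e+00,  0.00000000e+00,  0.00000000e+00,
         1.00000000e+00]])}
```

```bash
python3 - <<'E'
import cv2
a=cv2.imread("pics/top.png"); a=cv2.resize(a,None,fx=1/1.5,fy=1/1.5)
c=a[120:270,130:400]; c=cv2.resize(c,None,fx=2.9,fy=2.9,interpolation=cv2.INTER_CUBIC)
cv2.imwrite("pics/topc.png",c)
E
```

```text
(no output)
```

View pics/topc.png

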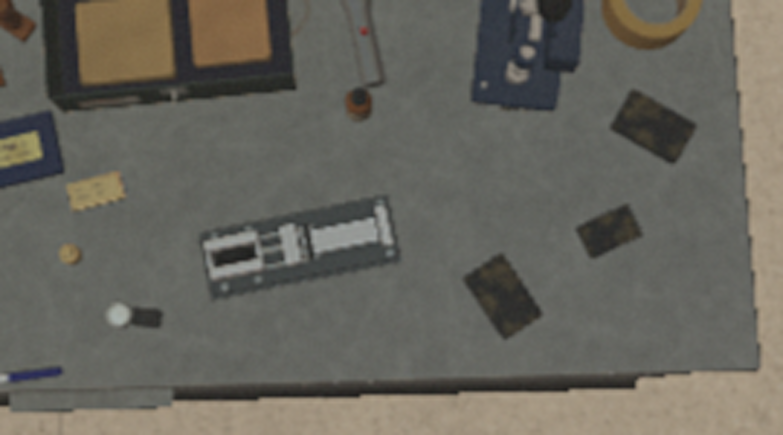

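```bash
python3 - <<'E'
from h import *
def P(c,z): return pix2world("top",(130+(c[0]+.5)/2.9-.5,120+(c[1]+.5)/2.9-.5),z)
cs=[P(c,0.012) for c in[(200,235),(388,196),(400,258),(213,298)]]
print(np.round(cs,3),"ctr",np.mean(cs,0), [np.linalg.norm(cs[i]-cs[i-1]) for i in range(4)])
st=[P(c,0.006) for c in[(576,232),(625,206),(642,232),(595,257)]]
print(np.round(st,3),np.mean(st,0),[np.linalg.norm(st[i]-st[i-1]) for i in range(4)])
s=np.mean(st,0); h=np.mean(cs,0)
for psi in(-28,152,-78,102): print(psi,robot.inverse_kinematics([s[0],s[1],.03],[180,0,psi]),robot.inverse_kinematics([h[0],h[1],.05],[180,0,psi]))
t=robot.current_time_s()
robot.move_to([s[0]+.02,s[1]-.01,.20],[180,0,-28]); 
Ti=wristTi(); im=vision.grab_frame("wrist"); save("w_stone",im); np.save("w_stone.npy",Ti)
print([(round(d["p"],2),np.round(d["rect"])) for d in recognise("stone_center","wrist")])
robot.move_to([h[0],h[1],.26],[180,0,-78]); 
Ti=wristTi(); im=vision.grab_frame("wrist"); save("w_holder",im); np.save("w_holder.npy",Ti)
print([(l,round(d["p"],2),np.round(d["rect"])) for l in("wheel","pad","holder") for d in recognise(l,"wrist")])
print(robot.current_time_s()-t)
E
```

```text
[[ 0.524  0.18   0.012]
 [ 0.562 -0.032  0.012]
 [ 0.491 -0.043  0.012]
 [ 0.453  0.166  0.012]] ctr [0.50747828 0.06742136 0.012     ] [np.float64(0.07244437717364863), np.float64(0.21544124403630946), np.float64(0.07148884781945364), np.float64(0.21281278777785229)]
[[ 0.516 -0.243  0.006]
 [ 0.544 -0.3    0.006]
 [ 0.513 -0.317  0.006]
 [ 0.487 -0.262  0.006]] [ 0.51485624 -0.28044322  0.006     ] [np.float64(0.034970974607152955), np.float64(0.06352349656720427), np.float64(0.03474350641736208), np.float64(0.06077206914792238)]
-28 [ 28.46395119  33.79875216  -2.18957237  95.57958843   1.57488532
  50.65161544 -92.3545315 ] [  10.92461496   27.79316039  -26.50733634  106.0989108    15.82443534
   49.74372453 -141.26172462]
152 [ 45.31973003  36.66228137 -26.48761403  94.85271792  19.45087963
  53.1040323   73.56101431] [ 21.04738892  31.30228107 -40.5874329  105.7324288   25.28918066
  52.30542516  30.72910399]
-78 [  22.22337238   33.7965943     6.60964365   95.85240419   -4.75115518
   50.62414531 -137.25807196] [ -54.39146102   40.6280439    64.45403361  108.48989689  -42.96741969
   59.53616862 -139.31407683]
102 [ 41.09067143  35.49961017 -20.23015468  95.03141567  14.74072239
  52.10798675  27.21093415] [ 19.33183495  30.55016904 -38.11335383 105.79230285  23.54902635
  51.74246797 -17.81265649]
[(0.83, array([250.,  52.,  86.,  63.])), (0.82, array([257., 186.,  58.,  67.])), (0.69, array([200., 282.,  67.,  67.]))]
[('wheel', 0.83, array([258., 220.,  12.,  36.])), ('pad', 0.7, array([263., 156.,  67., 182.])), ('pad', 0.68, array([261., 158.,  34.,  12.])), ('holder', 0.59, array([260., 158.,  69., 189.]))]
3.1250000000000004
```

View pics/w_stone.png

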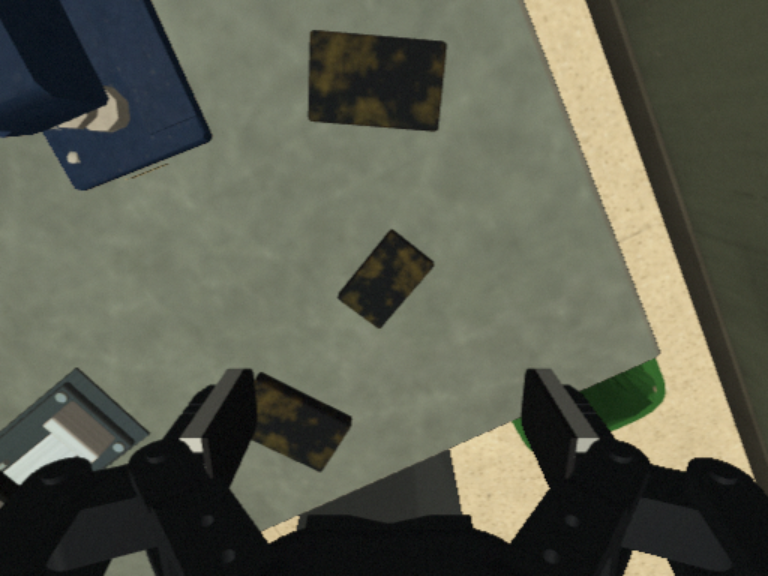

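View pics/w_holder.png

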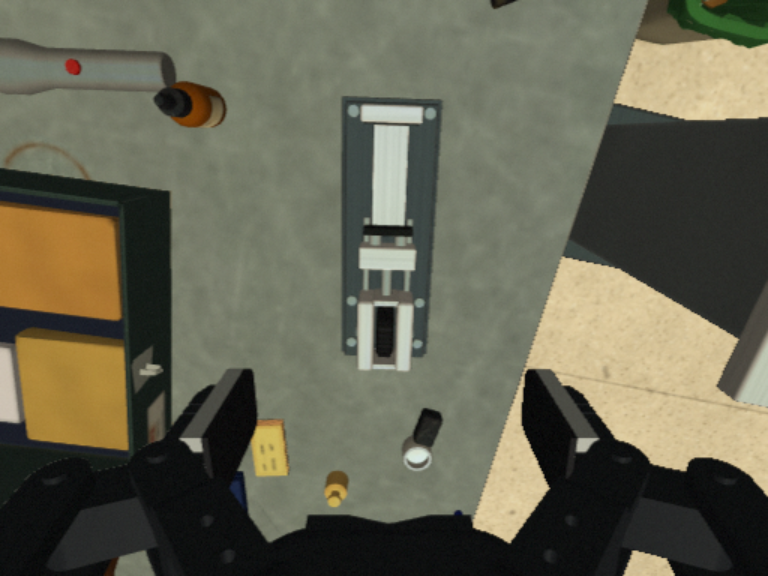

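```bash
python3 - <<'E'
from h import *
K=vision.calibration("wrist")["mtx"]
def P(n,c,z): return ray(K,np.load(n+".npy"),((c[0]+.5)/1.5-.5,(c[1]+.5)/1.5-.5),z)
S=[P("w_stone",c,.011) for c in[(391,230),(433,265),(379,327),(338,294)]]
print("stone",np.round(S,4),np.round(np.mean(S,0),4),[round(np.linalg.norm(S[i]-S[i-1]),4) for i in range(4)])
d=(S[0]-S[3])+(S[1]-S[2]); print("long ang",np.degrees(np.arctan2(d[1],d[0])))
n="w_holder"
# deck plate corners
D=[P(n,c,.012) for c in[(342,97),(441,100),(426,356),(343,355)]]
print("deck",np.round(D,4),[round(np.linalg.norm(D[i]-D[i-1]),4) for i in range(4)],np.round(np.mean(D,0),4))
for i,j in((0,3),(1,2)):
    e=D[j]-D[i]; print(np.degrees(np.arctan2(e[1],e[0])))
B=[P(n,c,.024) for c in[(373,125),(409,125),(406,227),(372,224)]]
print("bed",np.round(B,4),[round(np.linalg.norm(B[i]-B[i-1]),4) for i in range(4)])
H=[P(n,c,.052) for c in[(359,302),(411,303),(411,370),(358,370)]]
print("housing",np.round(H,4),[round(np.linalg.norm(H[i]-H[i-1]),4) for i in range(4)],np.round(np.mean(H,0),4))
W=[P(n,c,.055) for c in[(376,307),(394,307),(394,357),(376,357)]];print("wheel",np.round(np.mean(W,0),4))
J=[P(n,c,.044) for c in[(361,106),(423,107),(421,123),(361,122)]];print("fixedjaw",np.round(J,4),np.round(np.mean(J,0),4),np.round((J[2]+J[3])/2,4))
J=[P(n,c,.044) for c in[(362,235),(413,235)]];print("padface",np.round(J,4),np.round(np.mean(J,0),4))
J=[P(n,c,.044) for c in[(361,249),(417,249),(415,269),(360,269)]];print("movjaw",np.round(J,4),np.round(np.mean(J,0),4))
E
```

```text
stone [[ 0.547  -0.3012  0.011 ]
 [ 0.5109 -0.3155  0.011 ]
 [ 0.4872 -0.2592  0.011 ]
 [ 0.5238 -0.2455  0.011 ]] [ 0.5172 -0.2804  0.011 ] [np.float64(0.0603), np.float64(0.0389), np.float64(0.0611), np.float64(0.0391)]
long ang -67.28490506230976
deck [[ 0.5638 -0.03    0.012 ]
 [ 0.4904 -0.0432  0.012 ]
 [ 0.4525  0.1669  0.012 ]
 [ 0.5254  0.1812  0.012 ]] [np.float64(0.2147), np.float64(0.0745), np.float64(0.2136), np.float64(0.0743)] [0.508  0.0687 0.012 ]
100.31067386690086
100.24325189603455
bed [[ 0.5367 -0.0151  0.024 ]
 [ 0.5106 -0.0206  0.024 ]
 [ 0.4962  0.0544  0.024 ]
 [ 0.523   0.0576  0.024 ]] [np.float64(0.074), np.float64(0.0267), np.float64(0.0764), np.float64(0.027)]
housing [[0.5211 0.1137 0.052 ]
 [0.4818 0.1063 0.052 ]
 [0.4691 0.1625 0.052 ]
 [0.511  0.1713 0.052 ]] [np.float64(0.0585), np.float64(0.04), np.float64(0.0577), np.float64(0.0428)] [0.4957 0.1384 0.052 ]
wheel [0.4966 0.1332 0.055 ]
fixedjaw [[ 0.5465 -0.0254  0.044 ]
 [ 0.5044 -0.0335  0.044 ]
 [ 0.5034 -0.0231  0.044 ]
 [ 0.5445 -0.0151  0.044 ]] [ 0.5247 -0.0243  0.044 ] [ 0.524  -0.0191  0.044 ]
padface [[0.5288 0.0635 0.044 ]
 [0.4913 0.0557 0.044 ]] [0.51   0.0596 0.044 ]
movjaw [[0.5275 0.0743 0.044 ]
 [0.4859 0.0656 0.044 ]
 [0.4839 0.0813 0.044 ]
 [0.5253 0.09   0.044 ]] [0.5056 0.0778 0.044 ]
```

```bash
python3 - <<'E'
from h import *
t=robot.current_time_s()
s=[.517,-.2804]; o=[180,0,112.7]
fingers.gripper_to(.65,force=40)
robot.move_to([*s,.10],o)
robot.line_to([*s,.04],velocity=.1)
hit=robot.line_to([*s,.012],velocity=.03,f_stop=4)
z=robot.current_tool_pos()[2]; print(hit,z)
robot.line_to([*s,z+.004],velocity=.05)
fingers.gripper_to(0.2,force=40); print("gap",robot.current_finger_gap(),robot.current_contact_force())
robot.line_to([*s,.12],velocity=.15)
print(robot.current_tool_pos(),robot.current_finger_gap(),robot.current_contact_force(),robot.current_time_s()-t)
robot.move_to([.5173,.0173,.14],[180,0,100.3])
Ti=wristTi(); im=vision.grab_frame("wrist"); save("w_held",im); np.save("w_held.npy",Ti)
print(robot.current_time_s()-t)
E
```

```text
True 0.013085470420328333
gap 0.4536844034588457 [ 0.63974738 -0.39445377  1.87169771]
[ 0.51612667 -0.28045638  0.11896209] 0.45363432991356056 [ 0.92690564 -0.86502586 -0.82190692] 6.1
7.2917000000000005
```

View pics/w_held.png

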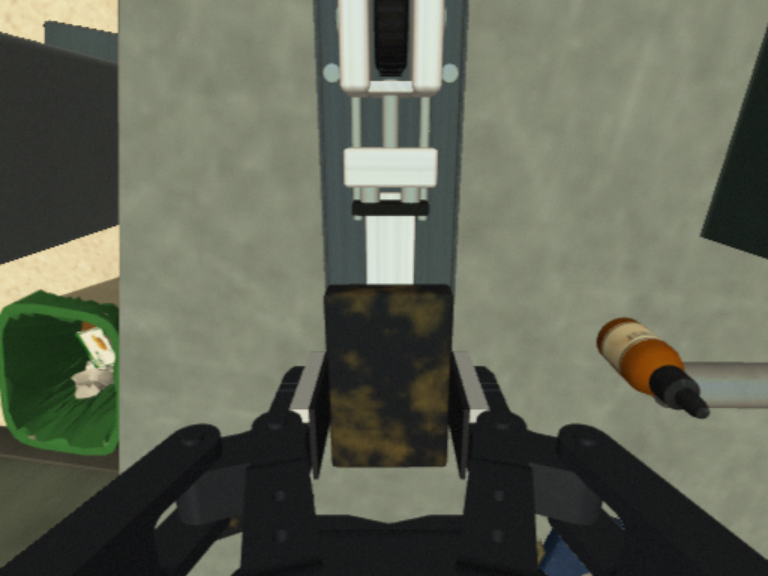

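```bash
python3 - <<'E'
from h import *
K=vision.calibration("wrist")["mtx"]; Ti=np.load("w_held.npy")
b=np.array([.5168,.0203]); a=np.radians(100.3); uy=np.array([np.cos(a),np.sin(a)]); ux=np.array([np.sin(a),-np.cos(a)])
def L(c,z):
    p=ray(K,Ti,((c[0]+.5)/1.5-.5,(c[1]+.5)/1.5-.5),z)[:2]-b; return np.round([p@ux,p@uy],4)
z=robot.current_tool_pos()[2]-.006
print("tcp",robot.current_tool_pos(), (np.array(robot.current_tool_pos()[:2])-b)@np.c_[ux,uy])
for n,c,zz in [("st",(328,286),z),("st",(450,286),z),("st",(447,466),z),("st",(332,466),z),("pad",(352,215),.044),("pad",(429,215),.044),("jaw",(344,187),.044),("jaw",(437,187),.044),("jaw",(345,149),.044),("jaw",(438,149),.044),
 ("bed",(366,270),.024),("bed",(414,270),.024),("hous",(341,95),.052),("hous",(441,95),.052),("wheel near",(376,76),.052),("wheel near",(408,76),.052),("deck",(326,270),.015),("deck",(461,240),.015),("deck",(316,10),.015),("deck",(467,10),.015)]: print(n,L(c,zz))
E
```

```text
tcp [0.51766012 0.01499787 0.13935903] [-0.00010177 -0.00537048]
st [-0.0185  0.0306]
st [0.018  0.0305]
st [ 0.0194 -0.0344]
st [-0.02   -0.0343]
pad [-0.018   0.0368]
pad [0.0189 0.0367]
jaw [-0.0214  0.05  ]
jaw [0.0223 0.0499]
jaw [-0.0203  0.0672]
jaw [0.0223 0.0671]
bed [-0.0128  0.0035]
bed [0.0132 0.0034]
hous [-0.0206  0.0896]
hous [0.0221 0.0895]
wheel near [-0.0055  0.097 ]
wheel near [0.008  0.0969]
deck [-0.0358  0.0009]
deck [0.0393 0.0179]
deck [-0.0347  0.13  ]
deck [0.0372 0.1297]
```

```bash
python3 - <<'E'
from h import *
b=np.array([.5168,.0203]); a=np.radians(100.3); uy=np.array([np.cos(a),np.sin(a)]); ux=np.array([np.sin(a),-np.cos(a)])
loc=lambda:(np.array(robot.current_tool_pos()[:2])-b)@np.c_[ux,uy]
tgt=b+ux*.0002-uy*.0053
robot.line_to([*tgt,.07],velocity=.1); robot.pause(.3)
e=tgt-np.array(robot.current_tool_pos()[:2]); print("err",e,robot.current_tool_pos()[2],robot.current_contact_force())
c=tgt+e
robot.line_to([*c,.052],velocity=.06); robot.pause(.3); print(loc(),robot.current_contact_force())
hit=robot.line_to([*c,.030],velocity=.015,f_stop=2.5)
print(hit,robot.current_tool_pos(),loc(),robot.current_contact_force())
fingers.gripper_to(.62); robot.pause(.2)
z=robot.current_tool_pos()[2]
robot.line_to([*c,.09],velocity=.08)
robot.line_to([*(b-uy*.01),.15],velocity=.15)
robot.pause(.2)
Ti=wristTi(); im=vision.grab_frame("wrist"); save("w_placed",im); np.save("w_placed.npy",Ti)
print(robot.current_time_s())
E
```

```text
err [-3.42357950e-04 -1.93877439e-05] 0.07048126708916216 [-0.37093118  1.1637857   0.02349799]
[ 4.73882934e-05 -5.22836975e-03] [-0.5356282   0.27604298 -0.82443369]
True [0.51755494 0.01504462 0.04049794] [-0.0001969  -0.00530567] [-0.49025937 -0.017322    4.86586352]
16.125
```

View pics/w_placed.png

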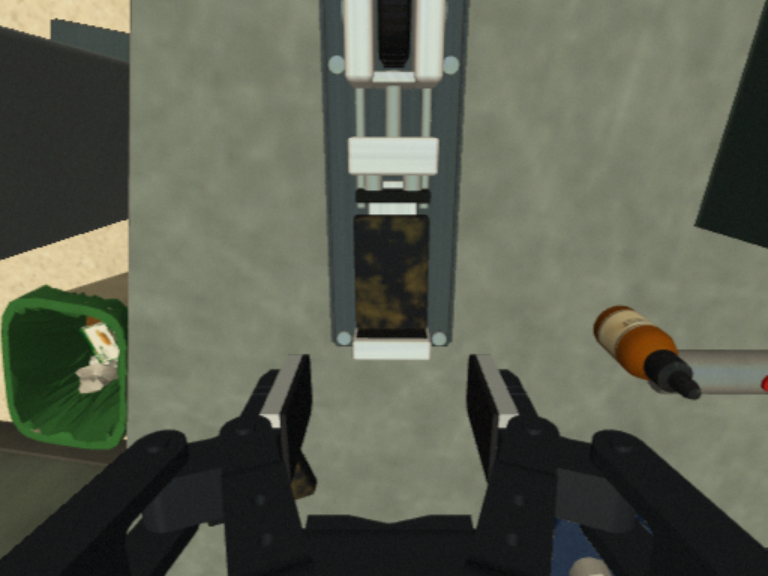

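```bash
cat >> h.py <<'E'
b=np.array([.5168,.0203]); a=np.radians(100.3); uy=np.array([np.cos(a),np.sin(a)]); ux=np.array([np.sin(a),-np.cos(a)])
O=[180,0,100.3]
def W(y,z,x=.001): return [*(b+ux*x+uy*y),z]
def F(n=4):
    f=[]
    for _ in range(n): f.append(robot.current_contact_force()); robot.pause(.02)
    return np.mean(f,0)
def tz(): return robot.current_tool_pos()[2]
E
python3 - <<'E'
from h import *
fingers.gripper_to(0,force=20)
robot.move_to(W(.119,.10),O); robot.line_to(W(.119,.084),velocity=.06); robot.pause(.3)
for y in(.119,.128):
    robot.line_to(W(y,.083),velocity=.08); robot.pause(.2)
    f0=F(); h=robot.line_to(W(y,.068),velocity=.012,f_stop=2); print(y,h,tz(),(F()-f0).round(2),robot.current_tool_pos())
    robot.line_to(W(y,tz()+.006),velocity=.08)
print(robot.current_finger_gap(),robot.current_time_s())
E
```

```text
0.119 True 0.07457162072464743 [-0.21  0.19  4.15] [0.49649187 0.13756193 0.07459979]
0.128 True 0.07456211468460709 [ 0.32 -0.52  3.69] [0.49484746 0.14644671 0.07458947]
-0.0013520934806799533 21.2
```

```bash
cat >> h.py <<'E'
def stroke(y0=.129,y1=.110,ft=7.5,v=.04):
    robot.line_to(W(y0,.079),velocity=.1); robot.pause(.1); f0=F()
    robot.line_to(W(y0,.071),velocity=.012,f_stop=2)
    z=tz(); f=(F()-f0)[2]
    for _ in range(3):
        if abs(f-ft)<.8: break
        z+=np.clip((f-ft)/5000,-.0008,.0008); robot.line_to(W(y0,z),velocity=.01); f=(F()-f0)[2]
    ym=(y0+y1)/2
    s=robot.line_to(W(y1,z),velocity=v,f_stop=5.5); g=F(2)-f0
    print("z",round(z,4),"press",round(f,1),"stop",s,"end",round(g[2],1),"fy",round(g[:2]@uy,1),"y",round((np.array(robot.current_tool_pos()[:2])-b)@uy,4))
    robot.line_to(W((np.array(robot.current_tool_pos()[:2])-b)@uy,.079),velocity=.08)
E
python3 - <<'E'
from h import *
for _ in range(2): stroke()
robot.line_to(W(-.01,.15),velocity=.2); robot.pause(.2)
Ti=wristTi(); im=vision.grab_frame("wrist"); save("w_2",im); np.save("w_2.npy",Ti)
print(robot.current_time_s())
E
```

```text
z 0.0733 press 7.2 stop False end 6.5 fy 1.5 y 0.111
z 0.0731 press 7.1 stop False end 6.4 fy 0.6 y 0.1112
27.9667
```

View pics/w_2.png

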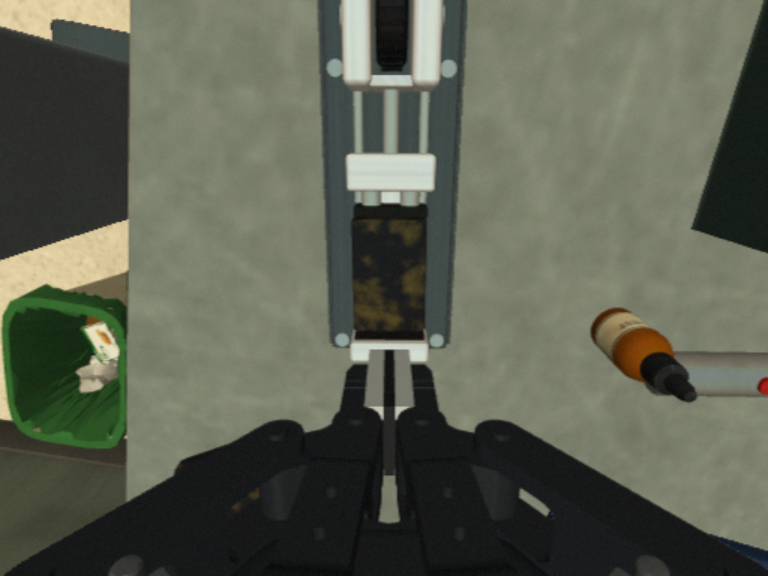

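```bash
python3 - <<'E'
from h import *
for _ in range(2): stroke(ft=8)
robot.line_to(W(-.01,.15),velocity=.2); robot.pause(.2)
Ti=wristTi(); im=vision.grab_frame("wrist"); save("w_4",im[60:260,190:320],4); np.save("w_4.npy",Ti)
im2=cv2.imread("pics/w_2.png"); cv2.imwrite("pics/w_24.png",np.hstack([cv2.resize(im2[90:390,285:480],None,fx=2,fy=2),cv2.resize(cv2.imread("pics/w_4.png"),(390,600))]))
print(robot.current_time_s())
E
```

```text
z 0.073 press 7.1 stop False end 6.1 fy 0.5 y 0.1112
z 0.0729 press 7.6 stop False end 6.7 fy 0.8 y 0.1114
36.1833
```

View pics/w_24.png

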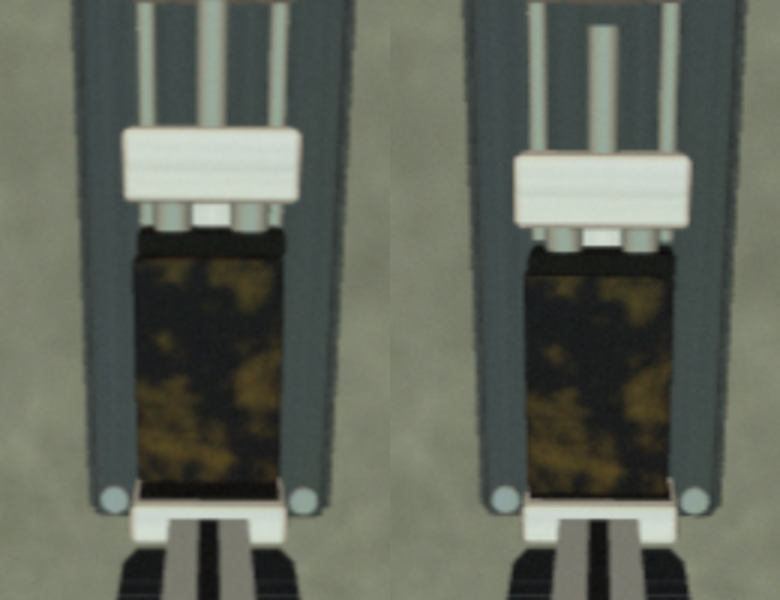

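```bash
python3 - <<'E'
from h import *
stroke(y0=.1265,y1=.1125,ft=8.2)
robot.line_to(W(-.01,.15),velocity=.2); robot.pause(.2)
Ti=wristTi(); im=vision.grab_frame("wrist"); save("w_5",im[60:260,190:320],4)
cv2.imwrite("pics/w_45.png",np.hstack([cv2.resize(cv2.imread(f"pics/w_{i}.png"),(390,600)) for i in(4,5)]))
print(robot.current_time_s())
E
```

```text
z 0.0732 press 7.6 stop False end 6.9 fy 0.9 y 0.1142
41.4083
```

View pics/w_45.png

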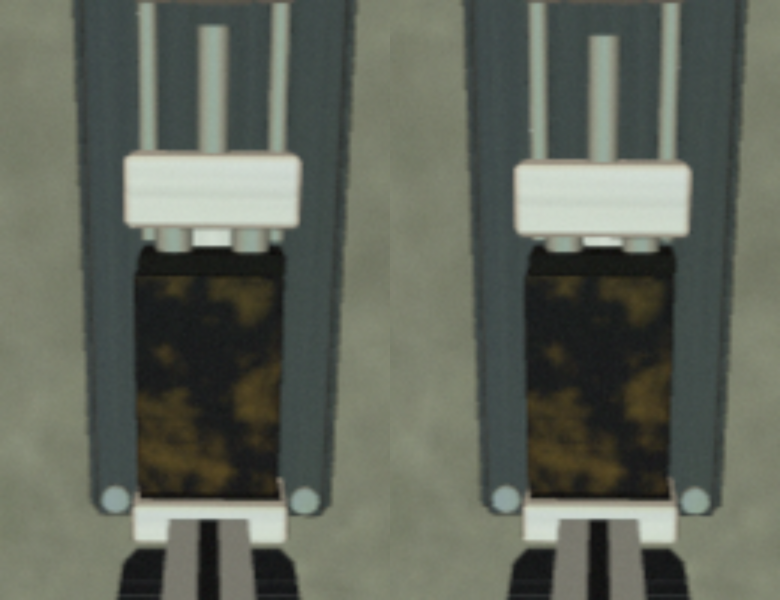

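```bash
python3 - <<'E'
import cv2,numpy as np
p=cv2.imread("pics/w_placed.png"); q=cv2.imread("pics/w_2.png"); 
five=cv2.imread("pics/w_5.png") # crop x4, rows from 60, cols from 190
# mean brightness column over the central white link, per original row
for n,im in(("placed",p),("w2",q)):
    g=cv2.resize(cv2.cvtColor(im,6),(512,384),interpolation=cv2.INTER_AREA); print(n,[(r,int(g[r,240:247].mean()),int(g[r,257:266].mean())) for r in range(110,150)])
g=cv2.resize(cv2.cvtColor(five,6),(130,200),interpolation=cv2.INTER_AREA); print("5",[(r+60,int(g[r,50:57].mean()),int(g[r,67:76].mean())) for r in range(60,90)])
E
```

```text
placed [(110, 209, 209), (111, 209, 209), (112, 210, 210), (113, 209, 210), (114, 199, 201), (115, 168, 171), (116, 133, 123), (117, 140, 83), (118, 144, 71), (119, 144, 73), (120, 144, 111), (121, 145, 180), (122, 144, 205), (123, 144, 206), (124, 143, 192), (125, 124, 124), (126, 82, 40), (127, 40, 22), (128, 25, 23), (129, 23, 24), (130, 24, 25), (131, 24, 24), (132, 25, 24), (133, 24, 24), (134, 32, 44), (135, 82, 134), (136, 123, 199), (137, 126, 207), (138, 110, 208), (139, 95, 209), (140, 89, 208), (141, 89, 209), (142, 79, 185), (143, 40, 85), (144, 32, 35), (145, 42, 35), (146, 42, 41), (147, 37, 41), (148, 34, 42), (149, 32, 41)]
w2 [(110, 211, 210), (111, 212, 212), (112, 211, 211), (113, 209, 209), (114, 206, 205), (115, 203, 204), (116, 204, 203), (117, 208, 207), (118, 212, 211), (119, 211, 210), (120, 210, 210), (121, 210, 211), (122, 212, 212), (123, 212, 211), (124, 209, 210), (125, 200, 202), (126, 160, 166), (127, 131, 150), (128, 140, 197), (129, 143, 207), (130, 144, 208), (131, 144, 208), (132, 144, 208), (133, 144, 208), (134, 142, 194), (135, 130, 126), (136, 106, 39), (137, 54, 20), (138, 27, 23), (139, 24, 25), (140, 25, 25), (141, 26, 25), (142, 26, 24), (143, 24, 24), (144, 22, 24), (145, 21, 24), (146, 38, 34), (147, 46, 41), (148, 43, 45), (149, 40, 47)]
5 [(120, 211, 210), (121, 210, 209), (122, 211, 210), (123, 213, 211), (124, 211, 210), (125, 208, 208), (126, 205, 205), (127, 203, 203), (128, 205, 205), (129, 210, 208), (130, 211, 210), (131, 211, 210), (132, 211, 210), (133, 211, 211), (134, 212, 212), (135, 212, 212), (136, 209, 211), (137, 181, 185), (138, 142, 157), (139, 141, 192), (140, 128, 208), (141, 120, 191), (142, 112, 73), (143, 90, 22), (144, 41, 18), (145, 26, 23), (146, 25, 24), (147, 26, 25), (148, 26, 25), (149, 26, 24)]
```

```bash
python3 - <<'E'
from h import *
workorder.close_job(); print(robot.current_time_s())
E
```

```text
the job is handed in; nothing more can be done
the job is handed in; nothing more can be done
```

I laid the smallest black stone on the bed between the jaws and let go of it. Then I closed the jaw with five light thumbwheel strokes and handed the job in. The clock stood at 41.4 s at my last reading, against the 67 s limit.

- **Pressing force:** it settled at about 7 to 8 N in each stroke, and no stroke tripped its force guard. I read force only before and after each stroke, so I did not record the peak during one.
- **Clamp:** the last wrist picture shows the stone straight and touching both the pad and the fixed jaw. It did not shift during the final stroke. I estimate the pad is pushed in about 3 to 4 mm. Two readings from the pictures gave about 3.2 and 3.8 mm, both inside the 2 to 6.5 mm band. The pad was not measured directly.
- **Not checked:** I took no final look at the bystanders. The arm's path kept clear of them and I saw no contact. Sideways force after each stroke read only 0.5 to 1.5 N, below the stated 2.5 to 3.3 N wheel drag. I took that reading after the finger had stopped. The pictures still show the jaw moving about as far as the strokes should move it.

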